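Open the wide sample chamber

TASK

Two sample chambers with windowed lids stand on the bench. On the wide one, press down the release tab at its front so that the lid springs up, then gently push that lid with the fingertips until it is fully open, leaning back on its stop, and let it be. Grip and lift nothing: leave the jar inside, the other chamber and everything else on the bench where they are, and finish clear of everything.

Things in the scene. Friction and masses are not known exactly. Their poses are not given: they have to be found in the camera images.
- wide: wide sample chamber, fixed: white open box 150 mm wide (y) x 150 deep (x -65 front to +85 rear) x 70 high, grey windowed lid on top. Origin on the bench, 65 behind its front wall; +x runs from front (tab) to rear (hinge), z up. Under the tab a nose 56 wide, 36 high reaches x -125; pivot cheeks 63 high at x -65 to -87, y +-22 to 28. Hollow 105 x 130, floor at 20 mm, holds a jar
- wide_lid (a joint): angle (rad) of the wide lid about its rear hinge: 0 shut and latched, grows as it opens up and back; 1.57 upright, 1.92 at its stop. Unlatched, a spring lifts it to about 0.64 within 0.5 s, no further. Left between that and upright it sinks back; past upright its weight takes it to the stop. 100 g, damping 0.03 N m s/rad: 1 to 2 N at the edge opens it
- wide_hinge (a point): point on the wide lid's hinge axis, mid-width, 73 mm above the bench, 60 behind the chamber's origin; the axis is level, along the chamber's y
- wide_lid_edge (a point): middle of the wide lid's free front edge, mid-thickness, 125 mm from the hinge; moves with the lid; shut, 73 above the bench. The lid is a flat plate 6 thick, 150 wide; a tongue 24 wide sticks out 7 further, under the tab's hook
- wide_tab (a joint): angle (rad) of the wide chamber's release tab, a rocker: 0 at rest, 0.32 pressed fully down; the lid is released at about 0.17. It springs back up when let go
- wide_tab_pad (a point): where to press the wide chamber's release tab: on its top face, 63 mm above the bench, 33 in front of its pivot, 48 in front of the shut lid's edge. The tab is a grey ribbed level plate 34 wide, 6 thick, ending 13 in front of this point. Pressed straight down by a fingertip it releases after 4 to 6 mm, hits a hard stop after 7 to 10; 2 to 6 N. Behind it a hook rises to 82 at the lid's edge
- narrow: the other, narrow sample chamber, fixed: the same build with the same tab and lid, but 90 wide; to be left shut. Axes as for the wide one
- narrow_lid (a joint): angle in rad of the narrow chamber's lid, 0 shut; to be left shut
- narrow_tab (a joint): angle in rad of the narrow chamber's release tab, 0 at rest; not to be pressed
- sample_jar: a closed amber jar with a white cap, 50 across, 36 high, loose on the floor of the wide chamber; stays there; origin at the centre of its underside
- jar_mid: a closed amber jar with a white cap, 44 across, 44 high, standing between the two chambers; a bystander that stays where it is; origin at the centre of its underside
- jar_lid: a white disc, a jar's cap, 60 across, 12 high, lying between the chambers towards the robot; a bystander that stays where it is; origin at the centre of its underside
- spatula: a spatula 190 long lying left of the chambers; a bystander that stays where it is
- dropper: a small amber bottle, 36 across, 85 high, at the left; a bystander that stays where it is; origin at the centre of its underside
- beaker: a small glass beaker, 70 across, 85 high, at the right; a bystander that stays where it is; origin at the centre of its underside
- weight: a steel cylinder, 30 across, 32 high, between the chambers towards the back; a bystander that stays where it is; origin at the centre of its underside
- mortar: a white bowl, 90 across, 45 high, at the right towards the back; a bystander that stays where it is; origin at the centre of its underside
Mind the look-alikes: they are no part of the job. Leave any yellow look-alike of the narrow alone.

How it is judged:
By the outcome, as a careful person would: the job done as asked, in the order asked, and still so for the second after the job is handed in, with the robot touching nothing.
It also fails if it takes over 48 s, if anything falls off the work surface, if the arm or the gripper's body presses on something with over 40 N, if the wrist force passes 120 N, or if a joint passes its speed limit or range.

ROBOT

A 6-joint arm with a two-finger parallel gripper is mounted at the origin on the work surface. World frame = base frame: x ahead of the robot, y to its left, z up, the work surface at z = 0. Lengths are in m, angles in rad, forces in N, time in s.
With the tool pointing down it reaches from about 0.325 to 0.9 m from the base axis. Payload 6.1 kg.
Tool frame: the origin (TCP) lies at the very end of the fingers, on their centre line; the grasp point (between the pads) lies 19 mm behind it (ctrl.hold_point_z is the distance from the TCP to the grasp point, in m); z points along the fingers, y is the line along which they close (so a half turn about z gives the same grasp; the last joint's range is limited). The gripper opens to 87 mm and grips with 3 to 60 N. Pads are 19 mm wide; open, the fingers measure 117 mm over their backs; the gripper's body (75 mm by 190 mm) begins 51 mm behind the grasp point.
Start: joints at [1.119, 0.22, 1.526, -0, 1.395, -0.126], TCP at [0.2, 0.592, 0.223] pointing down, gripper open.
Joint ranges: [-2.98, 2.98], [-0.91, 2.08], [0.09, 2.57], [-1.24, 4.39], [0.2, 2.65], [-2.68, 2.68]. Speed limits (rad/s): [2.57, 2.57, 3.01, 3.14, 3.14, 3.14].

INTERFACE

Orientations are given as a rotation vector (axis times angle).
In Python, from cell import ctrl, viewer gives the robot as it stands.
- The arm moves only by the shell command python3 -m jog 'ROWS' [FORCE]. ROWS is JSON, a list of rows, each a list of 5 numbers: the shift along the world's x, y, z in mm, then the turn about the world's z in rad, then the opening, from 0 (shut) to 1 (fully open). In form: [[x, y, z, turn, claw], ...]. A call has exactly 10 rows; each row is the pose to reach, as a shift and turn from the pose commanded when the call began; what a row does not reach only later rows make up. A row lasts 1/8 s, in which the tool goes at most 62.5 mm and 10.7 degrees, less where a joint would pass 70% of its speed; a pose out of reach is approached as far as the arm can. A call with a gripper value outside its range is refused whole. The fingers move at their own pace and stop on an object; FORCE is the grip in N (left out, the last holds). Time passes only in rows, so rows that repeat a pose let the fingers close, or fill a call up. It gives the time, the measured TCP pose, the force, the opening and the grip force at its end, in the units of the state.
- ctrl.sense(): the state, without advancing time (a new reading comes with each control period).
- viewer.read_camera(name): name is "scene" or "top"; returns the picture (384x512x3 uint8, red, green, blue); there is no depth.
- viewer.camera_model(name): a dict with "vfov" (degrees; the focal length in pixels is half the picture's height over the tangent of half this angle, whatever the lens; pixels are square), "cx", "cy" (the principal point, pixels), "extrinsics" (4x4, takes a point from camera to world coordinates). Camera axes: x right, y down, z forward; pixel columns grow to the right and rows downward; lengths in m; the calibration is good to about 2 mm. A picture is of the moment at which its call begins. camera_model takes no time and is no camera call.
- ctrl.hand_in(): hands the job in; it is judged then, once.
The state is a dict: "time": time; "joints": joint angles; "joint_vel": joint speeds; "tau": joint torques, N m; "eef_pos": TCP position; "ee_rot": TCP orientation; "ft_force": force on the tool from outside, world axes, zero at the start; "torque": the same for the moment, N m; "width": finger opening in m; "grasp_force": force on a finger pad.
Only numpy, scipy, OpenCV 4.12 (cv2) and the standard library are available. Lean on these libraries where they do the work, as an engineer would, in place of code of your own. Each camera call takes 0.05 s, during which the arm holds its last target. There are 200 camera calls.

## Working session

There is one attempt and no reset: what is moved stays moved. The work goes in short steps, Python scripts to look and compute and a shell command to move; the robot and the scene stay as the last step left them, time stands still between calls to the robot, and variables do not carry over. Pictures are saved under pics/ and viewed, at most 10 in all, crops included, and the job is handed in when it is done.

```bash
mkdir -p pics; cat > h.py <<'E'
import numpy as np, cv2
from cell import ctrl, viewer
def snap(n,f):
    im=viewer.read_camera(n); cv2.imwrite('pics/'+f,cv2.cvtColor(im,cv2.COLOR_RGB2BGR)); return im
def cam(n):
    m=viewer.camera_model(n); f=192/np.tan(np.radians(m['vfov'])/2); return f,m['cx'],m['cy'],np.array(m['extrinsics'])
def px2w(n,u,v,z):
    f,cx,cy,T=cam(n); d=T[:3,:3]@np.array([(u-cx)/f,(v-cy)/f,1]); o=T[:3,3]; return o+d*(z-o[2])/d[2]
def w2px(n,p):
    f,cx,cy,T=cam(n); q=T[:3,:3].T@(np.asarray(p)-T[:3,3]); return np.array([cx+f*q[0]/q[2],cy+f*q[1]/q[2]])
E
python3 - <<'E'
from h import *
a=snap('top','t0.png'); b=snap('scene','s0.png')
for n in('top','scene'): print(viewer.camera_model(n))
print(ctrl.sense())
E
```

```text
{'vfov': 47.569238628585644, 'cx': 256.50162828600423, 'cy': 187.50323170960144, 'extrinsics': array([[-0.00196232, -0.98212313,  0.18822942,  0.23536979],
       [-0.99962166, -0.00323759, -0.02731395,  0.03763342],
       [ 0.02743507, -0.1882118 , -0.9817452 ,  1.40006366],
       [ 0.        ,  0.        ,  0.        ,  1.        ]])}
{'vfov': 45.19834396925009, 'cx': 255.22412504331464, 'cy': 188.902639682629, 'extrinsics': array([[-0.30415569,  0.51894582, -0.79886454,  1.43543046],
       [ 0.95253616,  0.1543956 , -0.26236781,  0.35550203],
       [-0.01281351, -0.84074802, -0.54127496,  0.7292633 ],
       [ 0.        ,  0.        ,  0.        ,  1.        ]])}
{'time': 0.1, 'joints': array([ 1.11891095e+00,  2.21170401e-01,  1.52748100e+00, -6.14244499e-05,
        1.39468891e+00, -1.26116995e-01]), 'joint_vel': array([-0.00122254, -0.00019505, -0.00205796,  0.00075648, -0.00090772,
        0.00069193]), 'tau': array([ 2.87213143e-04, -4.95942986e+01, -3.88518476e+01,  7.00660469e-02,
        5.16251160e-02, -6.73280670e-05]), 'eef_pos': array([0.19981359, 0.5916164 , 0.22154062]), 'ee_rot': array([-5.09367724e-01, -3.09957686e+00,  2.65806153e-03]), 'ft_force': array([ 0.25773734, -0.65042157, -0.81590476]), 'torque': array([-0.01853306, -0.00127341, -0.03858827]), 'grasp_force': 0.0, 'width': 0.08690126268818606}
```

View pics/t0.png

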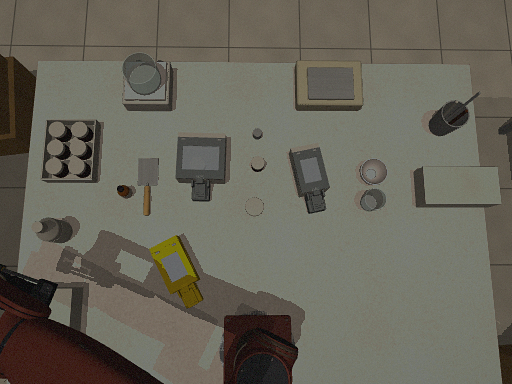

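View pics/s0.png

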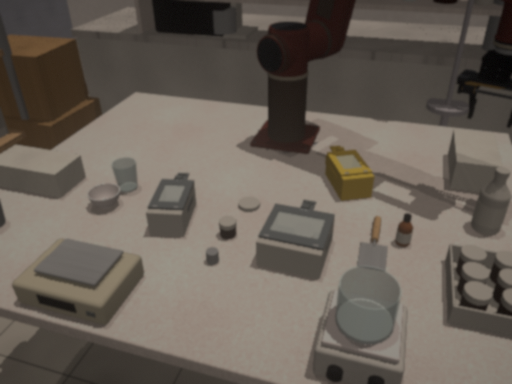

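Top view: there are three chambers. One grey chamber is at (201,165), another grey one at (310,175), and a yellow look-alike at (177,268). The one at (201,165) is the widest and grey, with its tab facing the robot at (201,190), so it is the wide one. I'll confirm in a crop.

```bash
python3 - <<'E'
from h import *
im=cv2.imread('pics/t0.png'); c=im[125:210,165:240]
cv2.imwrite('pics/c0.png',cv2.resize(c,None,fx=7,fy=7,interpolation=cv2.INTER_CUBIC))
E
```

```text
(no output)
```

View pics/c0.png

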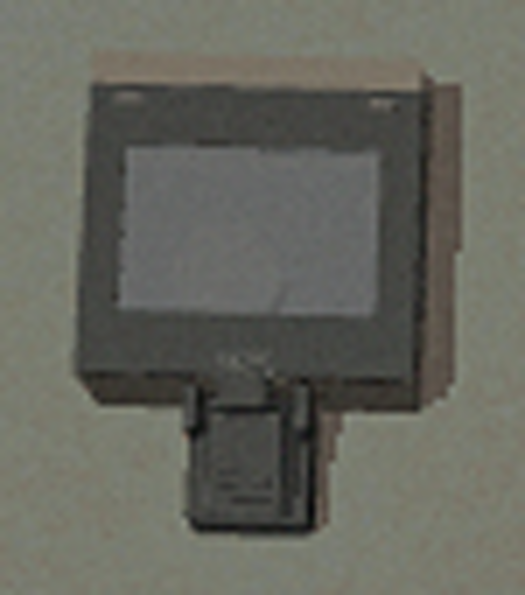

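The crop shows the wide grey lid with corners at crop (93,86), (425,84), (418,383) and (80,375). The tab runs along crop x≈205-285, with its front end at about y 522.

```bash
python3 - <<'E'
from h import *
P=lambda x,y,z: px2w('top',165+(x+.5)/7-.5,125+(y+.5)/7-.5,z)
tl,tr,br,bl=[P(*q,.076) for q in((93,86),(425,84),(418,383),(80,375))]
print(tl,tr,br,bl); print('w',np.linalg.norm(tl-tr),np.linalg.norm(bl-br),'d',np.linalg.norm(tl-bl),np.linalg.norm(tr-br))
w=(tr-tl+br-bl)[:2]; a=np.arctan2(w[0],-w[1]); # chamber -y dir = w
yaw=np.arctan2(w[1],w[0])+np.pi/2
print('yaw',yaw)
X=np.array([np.cos(yaw),np.sin(yaw)]); e=((bl+br)/2)[:2]
print('edge mid',e,'pad',e-.048*X, 'tab end',e-.061*X,'meas tab end',P(243,523,.06))
E=np.append(e,.076)
def C(x,y,z): return np.append(e+(x+.065)*X+y*np.array([-X[1],X[0]]),z)
# fit pose of lid + tab edges
for q in [(-.065,.075,.076),(-.065,-.075,.076),(-.126,.017,.063),(-.126,-.017,.063),(-.125,.028,.036),(-.125,-.028,.036),(.085,.075,.07),(.085,-.075,.07)]:
    u,v=w2px('top',C(*q)); print(q,((u-165+.5)*7-.5).round(),((v-125+.5)*7-.5).round())
s=ctrl.sense(); from scipy.spatial.transform import Rotation as R
print(R.from_rotvec(s['ee_rot']).as_matrix().round(3))
for n,z in (('dropper',.085),): print(px2w('top',123,188,z))
E
```

```text
[0.65086481 0.24831734 0.076     ] [0.65280128 0.09916598 0.076     ] [0.51484615 0.1006743  0.076     ] [0.51788612 0.24979636 0.076     ]
w 0.14916392831832348 0.14915304205257834 d 0.13298692139704085 0.137963374484447
yaw -0.0036995751976245383
edge mid [0.51636614 0.17523533] pad [0.46836646 0.17541291] tab end [0.45536655 0.175461  ] meas tab end [0.45445322 0.17819212 0.06      ]
(-0.065, 0.075, 0.076) 79.0 378.0
(-0.065, -0.075, 0.076) 419.0 380.0
(-0.126, 0.017, 0.063) 210.0 520.0
(-0.126, -0.017, 0.063) 287.0 520.0
(-0.125, 0.028, 0.036) 192.0 527.0
(-0.125, -0.028, 0.036) 317.0 528.0
(0.085, 0.075, 0.07) 93.0 57.0
(0.085, -0.075, 0.07) 425.0 60.0
[[-0.947  0.32  -0.001]
 [ 0.32   0.947 -0.002]
 [ 0.    -0.002 -1.   ]]
[0.48462247 0.40812683 0.085     ]
```

The model fits: lid width is 149 mm, and the predicted tab and rear-edge pixels agree with the crop. The pad is at about (0.468, 0.175), yaw ≈ 0. Next I move above it with the fingers shut.

```bash
python3 -m jog '[[30,-45,0,0.1,0],[60,-95,0,0.2,0],[95,-150,0,0.322,0],[130,-205,0,0.322,0],[165,-260,0,0.322,0],[200,-315,0,0.322,0],[235,-370,0,0.322,0],[266,-417,-40,0.322,0],[266,-417,-90,0.322,0],[266,-417,-120,0.322,0]]' 5
```

```text
time: 1.35
eef_pos: [0.4646, 0.1731, 0.0991]
ee_rot: [-0.011, -3.137, 0.002]
ft_force: [0.0, 0.3, -0.0]
width: 0.0018
grasp_force: 0.0
```

```bash
python3 -m jog '[[2,2,-10,0,0],[2,2,-20,0,0],[2,2,-30,0,0],[2,2,-33,0,0],[2,2,-35,0,0],[2,2,-37,0,0],[2,2,-38,0,0],[2,2,-38,0,0],[2,2,-38,0,0],[2,2,-38,0,0]]'; python3 - <<'E'
from h import *
s=snap('scene','s1.png');t=snap('top','t1.png')
cv2.imwrite('pics/c1.png',cv2.cvtColor(np.hstack([cv2.resize(s[170:290,240:350],(385,420),interpolation=2),cv2.resize(t[110:230,150:260],(385,420),interpolation=2)]),cv2.COLOR_RGB2BGR))
E
```

```text
time: 2.6
eef_pos: [0.4681, 0.1771, 0.0646]
ee_rot: [0.006, 3.141, 0.0]
ft_force: [0.6, 0.6, 0.1]
width: 0.0003
grasp_force: 0.0
```

View pics/c1.png

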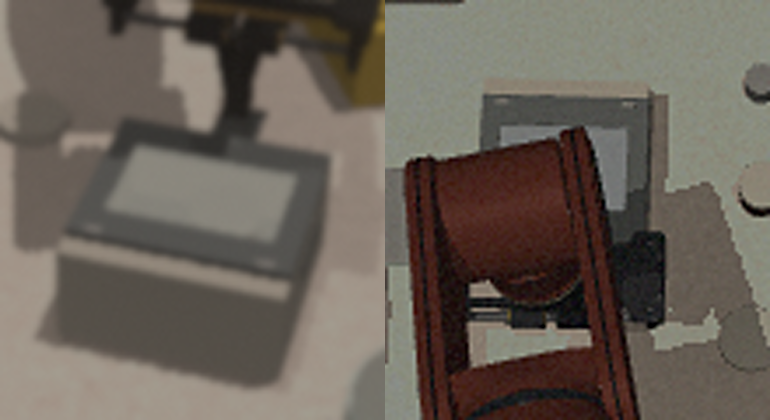

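The fingers (crop left, 240,110) stand over the tab just in front of the hook, not yet touching. I press now.

```bash
python3 -m jog '[[-2,-1,-2,0,0],[-2,-1,-3,0,0],[-2,-1,-4,0,0],[-2,-1,-5,0,0],[-2,-1,-6,0,0],[-2,-1,-7,0,0],[-2,-1,-8,0,0],[-2,-1,-8,0,0],[-2,-1,-8,0,0],[-2,-1,-8,0,0]]'; python3 - <<'E'
from h import *
s=snap('scene','s2.png')
cv2.imwrite('pics/c2.png',cv2.cvtColor(cv2.resize(s[150:290,220:370],(600,560),interpolation=2),cv2.COLOR_RGB2BGR))
E
```

```text
time: 3.95
eef_pos: [0.4654, 0.1761, 0.0562]
ee_rot: [-0.006, -3.14, 0.0]
ft_force: [-5.5, 1.2, 4.4]
width: 0.0005
grasp_force: 2.7
```

View pics/c2.png

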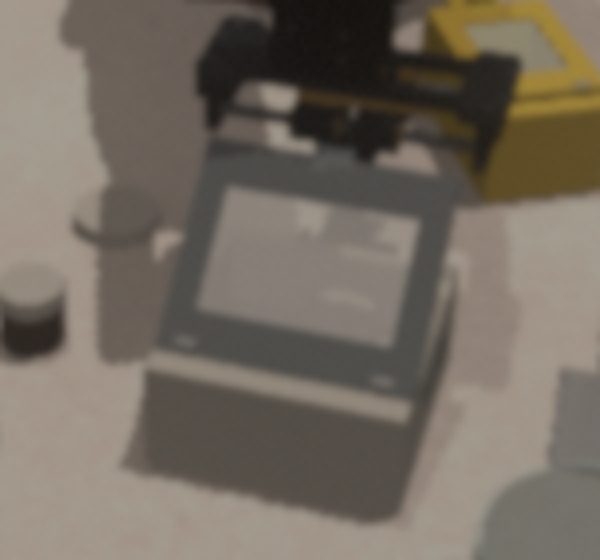

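The lid has sprung up: its front edge is now raised at about crop (330,160). I back off diagonally, forward and up, so I don't scrape the lid.

```bash
python3 -m jog '[[-2,0,3,0,0],[-6,0,8,0,0],[-15,0,12,0,0],[-28,0,16,0,0],[-40,0,25,0,0],[-50,0,40,0,0],[-50,0,55,0,0],[-50,0,68,0,0],[-50,0,68,0,0],[-50,0,68,0,0]]'; python3 - <<'E'
from h import *
s=snap('scene','s3.png')
cv2.imwrite('pics/c3.png',cv2.cvtColor(cv2.resize(s[150:290,220:370],(600,560),interpolation=2),cv2.COLOR_RGB2BGR))
for th in (0.3,.45,.64,.8):
    for y in(.25,.1): 
        p=(np.array(w2px('scene',(.6414-.125*np.cos(th),y,.073+.125*np.sin(th))))-[220,150])*4; print(th,y,p.round())
E
```

```text
time: 5.25
eef_pos: [0.416, 0.176, 0.1242]
ee_rot: [-0.006, -3.141, 0.0]
ft_force: [-0.2, 0.3, -1.1]
width: 0.0003
grasp_force: 0.0
0.3 0.25 [454. 207.]
0.3 0.1 [210. 167.]
0.45 0.25 [454. 189.]
0.45 0.1 [207. 149.]
0.64 0.25 [453. 171.]
0.64 0.1 [202. 131.]
0.8 0.25 [451. 161.]
0.8 0.1 [195. 121.]
```

View pics/c3.png

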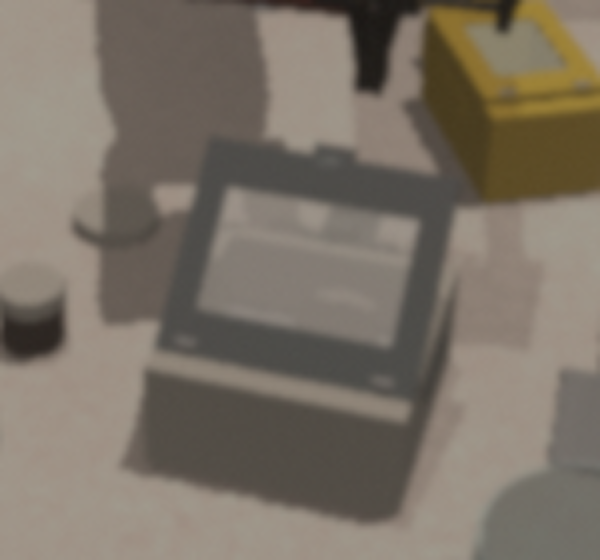

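The lid stands at about 0.55–0.6 rad with its edge at z≈0.14, and the fingertips are in front of and below it. I push back and up along the edge's arc.

```bash
python3 -m jog '[[30,0,-4,0,0],[60,0,-4,0,0],[80,0,-4,0,0],[90,0,-4,0,0],[98,0,-4,0,0],[106,0,-2,0,0],[113,0,5,0,0],[120,0,12,0,0],[127,0,18,0,0],[134,0,23,0,0]]'; python3 - <<'E'
from h import *
s=snap('scene','s4.png')
cv2.imwrite('pics/c4.png',cv2.cvtColor(cv2.resize(s[110:290,220:370],(500,600),interpolation=2),cv2.COLOR_RGB2BGR))
E
```

```text
time: 6.55
eef_pos: [0.5508, 0.1762, 0.1484]
ee_rot: [0.006, 3.14, 0.0]
ft_force: [-1.1, -0.1, 0.4]
width: 0.0008
grasp_force: 0.6
```

View pics/c4.png

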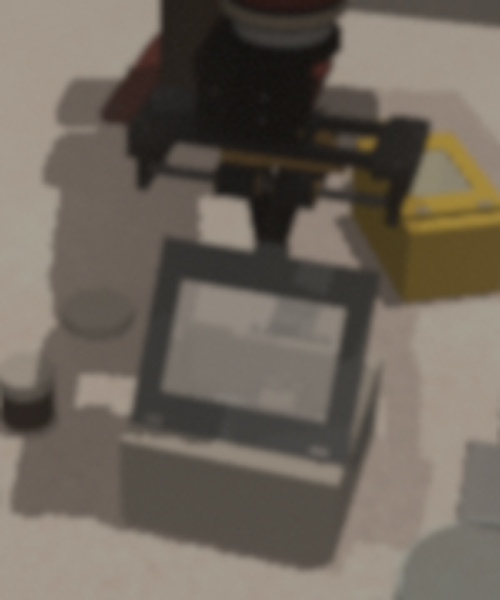

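The fingers (crop 270,220) sit behind the tongue and the lid is rising, with about 1 N of contact. I continue along the arc.

```bash
python3 -m jog '[[8,0,5,0,0],[16,0,10,0,0],[24,0,14,0,0],[32,0,18,0,0],[40,0,21,0,0],[48,0,23,0,0],[56,0,25,0,0],[64,0,26,0,0],[72,0,27,0,0],[78,0,27,0,0]]'; python3 -m jog '[[5,0,0,0,0],[10,0,0,0,0],[15,0,0,0,0],[20,0,0,0,0],[25,0,0,0,0],[28,0,0,0,0],[28,0,0,0,0],[28,0,0,0,0],[28,0,0,0,0],[28,0,0,0,0]]'; python3 - <<'E'
from h import *
s=snap('scene','s5.png')
cv2.imwrite('pics/c5.png',cv2.cvtColor(cv2.resize(s[110:290,220:370],(500,600),interpolation=2),cv2.COLOR_RGB2BGR))
for th in (1.57,1.75,1.92):
    for y in(.25,.1): 
        p=(np.array(w2px('scene',(.6414-.125*np.cos(th),y,.073+.125*np.sin(th))))-[220,110])*3.333; print(th,y,p.round())
E
```

```text
time: 7.85
eef_pos: [0.6286, 0.1761, 0.1746]
ee_rot: [0.006, 3.141, 0.0]
ft_force: [-0.2, -0.8, 0.3]
width: 0.0006
grasp_force: 0.1
time: 9.1
eef_pos: [0.6559, 0.1761, 0.1746]
ee_rot: [0.006, 3.142, -0.0]
ft_force: [0.7, 0.6, 0.1]
width: 0.0006
grasp_force: 0.0
1.57 0.25 [357. 293.]
1.57 0.1 [125. 255.]
1.75 0.25 [350. 315.]
1.75 0.1 [115. 276.]
1.92 0.25 [343. 341.]
1.92 0.1 [105. 301.]
```

View pics/c5.png

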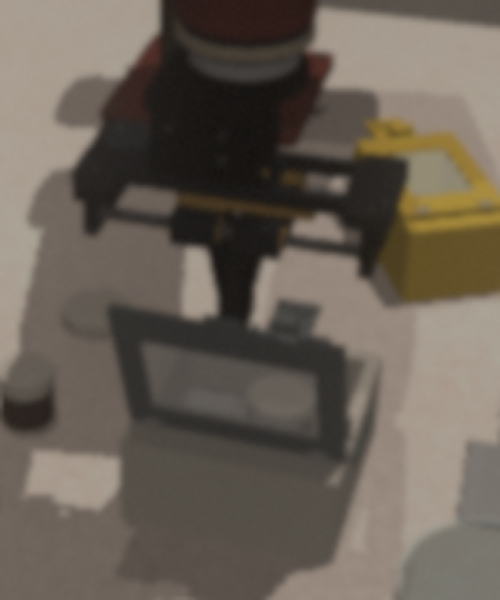

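The lid is at its stop: its edge corners at crop (343,347) and (108,305) match 1.92 rad. I retreat up and away.

```bash
python3 -m jog '[[-20,0,0,0,0],[-50,0,15,0,0],[-90,0,50,0,0],[-130,0,90,0,0],[-170,0,120,0,0],[-200,0,130,0,0],[-200,0,130,0,0],[-200,0,130,0,0],[-200,0,130,0,0],[-200,0,130,0,0]]'; python3 - <<'E'
from h import *
s=snap('scene','s6.png')
E
```

```text
time: 10.4
eef_pos: [0.4563, 0.176, 0.3037]
ee_rot: [-0.007, -3.14, 0.001]
ft_force: [-0.1, -0.3, -0.2]
width: 0.0004
grasp_force: 0.0
```

View pics/s6.png

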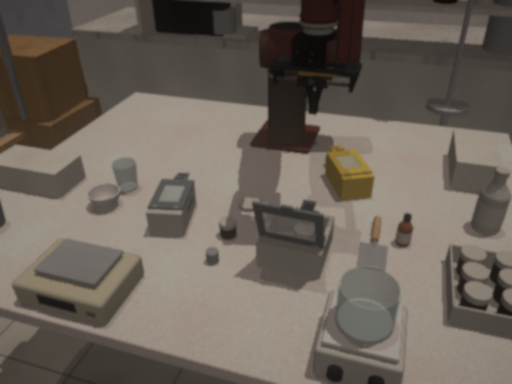

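The wide lid (290,222) leans back open. The narrow chamber (172,205) is still shut, everything else is where it was, and the arm is clear. I hand in.

```bash
python3 -c "
from cell import ctrl
print(ctrl.hand_in())"
```

```text
the job is handed in; nothing more can be done
None
```

The wide chamber's tab was pressed and its lid pushed fully open onto its stop; the last picture shows nothing else moved and the arm clear, and the job was handed in at about 10.5 s with no verdict returned.

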